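Index the drilling slide to its next station and clamp it

TASK

The bar in the vice on the drilling slide is to be drilled at the first station: pull the slide's plunger knob up out of the loading slot, move the slide to the left and let the pin snap fully home in the next hole of the index strip, finding the hole by feel without forcing the pin. Then turn the clamp lever clockwise until it is tight. Leave the calliper, screwdriver and bottle beside the slide where they are.

Things in the scene. Friction and masses are not known exactly. Their poses are not given: they have to be found in the camera images.
- slide_base: Bed of the drilling slide: dark foot plate 170 x 390 x 12 mm under a green bed with steel top. Origin on the bench, midway along it; y = direction of travel (+y = to the robot's left, up to 0.25 rad askew), x away from the robot, z up. On it runs an aluminium table 112 x 130 mm, top at z = 65 mm, with a green vice that holds an aluminium bar (top at z = 109 mm).
- strip_line (a point): Fixed point of the bed, at the top of the steel index strip (26 mm wide, runs along y). In the strip: a loading slot, 10 x 46 mm, where the pin starts; left of it two round 10 mm holes 60 mm apart. It is set by hand, not measured: the pin is past the slot by a carriage value of 46 mm, the next hole comes at 68 to 102 mm. Between, the pin rides on the flat; it drops in within 1 mm of centre.
- carriage (a joint): Travel of the table along the bed (m): 0 to 0.004 at the start at the right, grows to the left, end stop 0.150. To push it along takes 6 to 9 N with the pin riding on the strip; it stays where it is left. In front it carries the plunger on a bracket and, left of that, the clamp lever.
- plunger (a joint): Lift of the plunger (m): 0 = pin home (7 mm deep in the strip), 0.007 = pin tip level with the strip's top, 0.011 = upper stop. Its spring pulls down with 6 N at 0 and 9 N at the stop; let go and it snaps down.
- knob (a point): Middle of the plunger's round black pull knob, upright axis, 26 mm diameter, full width from 10 mm below to 5 mm above this point (96 mm above the bench when down). Under it a neck, a nut 23 mm wide with its top 24 mm below and the bracket 30 mm below this point. Nothing else within 60 mm at its height. Pushed sideways, it moves the table.
- pin_tip: The plunger's steel pin, 8 mm, below the bracket, straight under the knob; 1 mm play all round in a hole. Origin on its axis at bench height when home, z up. More than 25 N on it is forcing it.
- lever_pivot (a point): Point on the clamp lever's upright axis, 100 mm above the bench, level with the ball; moves with the table; 90 mm left of and 44 mm beyond the knob.
- lever_ball (a point): Centre of the black ball, 22 mm diameter, at the end of the clamp lever, 74 mm from the axis, 100 mm above the bench; an 8 mm bar slopes from it down to the hub, 90 mm high at the axis. Free from above and on all other sides.
- clamp_lever (a joint): Angle of the clamp lever (rad): 0 to 0.3 at the start, loose, pointing from the axis towards the robot; grows clockwise seen from above (the ball swings to the left). It presses a pad on the bed from about 0.8 on; tight from 1.25; end stop 1.6. The ball takes 3 N, up to 6 N when tight, and stays where it is left.
- calliper: Steel vernier calliper, 69 x 200 x 9 mm, flat on the bench left of the slide; origin at the centre of its underside. Bystander.
- screwdriver: Blue-handled screwdriver, 23 x 141 mm, on the bench in front of the slide; origin at the centre of its underside. Bystander.
- oil_bottle: Small brown dropper bottle, 34 mm diameter, 102 mm high, standing behind the slide's left end; origin at the centre of its underside. Bystander.

How it is judged:
On the way, in this order (a step that is already met when the one before it is completed fails the run):
1. the pin is pulled clear of the loading slot (value of joint plunger above 0.0075 m and value of joint carriage below 0.04 m), for 0.1 s.
2. the pin has snapped home in the first station hole (value of joint plunger below 0.002 m and value of joint carriage between 0.064 and 0.106 m), for 0.3 s.
3. the clamp lever is tight (value of joint clamp_lever above 1.25 rad), for 0.1 s.
At the end, for the whole second after the job is handed in: The carriage stands at the first station (value 0.064 to 0.106) with the pin home (plunger below 2 mm), clamp lever at 1.25 rad or more, everything at rest; calliper, screwdriver and bottle within 30 mm of where they stood (all of step 2 and value of joint clamp_lever above 1.25 rad and not (velocity of joint carriage above 0.01 m/s) and distance of each of calliper, screwdriver, oil_bottle from where it was at the start of the episode below 0.03 m); the robot touches nothing.
It fails at once if the pin is loaded with more than 25 N (forced sideways in the slot or hole) (contact force between pin_tip and anything else above 25 N).
It fails at once if the calliper, screwdriver or bottle is moved by more than 30 mm (distance of any of calliper, screwdriver, oil_bottle from where it was at the start of the episode above 0.03 m).
It also fails if it takes over 48 s, if anything falls off the work surface, if the arm or the gripper's body presses on something with over 40 N, if the wrist force passes 120 N, or if a joint passes its speed limit or range.

ROBOT

A 7-joint arm with a two-finger parallel gripper is mounted at the origin on a cart in front of the work surface, level with it; the furniture and walls round the work are solid. World frame = base frame: x ahead of the robot, y to its left, z up, the work surface at z = 0. Lengths are in m, angles in rad, forces in N, time in s.
With the tool pointing down it reaches from about 0.4 to 0.875 m from the base axis. Payload 19.3 kg.
Tool frame: the origin (TCP) lies at the very end of the fingers, on their centre line; the grasp point (between the pads) lies 19 mm behind it; z points along the fingers, y is the line along which they close (so a half turn about z gives the same grasp; the last joint's range is limited). The gripper opens to 85 mm and grips with 20 to 120 N. Pads are 22 mm wide; open, the fingers measure 114 mm over their backs; the gripper's body (76 mm by 85 mm) begins 54 mm behind the grasp point. The pads swing forward as they close: fully open they stand 13 mm farther back than shut.
Start: joints at [-1.249, 0.521, -0.036, 1.599, 0.021, 1.021, -0.113], TCP at [0.239, 0.578, 0.195] pointing down, gripper open.
Joint ranges: [-2.91, 2.91], [-0.3, 2.13], [-1.5, 1.42], [0.17, 2.43], [-1.26, 4.41], [0.16, 1.93], [-2.52, 2.52]. Speed limits (rad/s): [1.89, 1.89, 2.39, 2.39, 3.01, 3.01, 3.01].

INTERFACE

Orientations are given as [roll, pitch, yaw] about the fixed x, y, z axes, in that order (R = Rz(yaw) Ry(pitch) Rx(roll)).
In Python, from workcell import bot gives the robot as it stands.
- The arm moves only by the shell command python3 -m crank 'ROWS' [FORCE]. ROWS is a JSON object of lists of equal length, an entry for each row: "travel": the shift along the world's x, y, z in cm, a list of three; "turn": the turn, a rotation vector about the world's x, y, z in degrees, a list of three; "gripper": the closure, from 0 (fully open) to 1 (shut). A call has exactly 5 rows; each row is the pose to reach, as a shift and turn from the pose commanded when the call began; what a row does not reach only later rows make up. A row lasts 1/10 s, in which the tool goes at most 50 mm and 8.59 degrees, less where a joint would pass 70% of its speed; a pose out of reach is approached as far as the arm can. A call with a gripper value outside its range is refused whole. The fingers move at their own pace and stop on an object; FORCE is the grip in N (left out, the last holds). Time passes only in rows, so rows that repeat a pose let the fingers close, or fill a call up. It gives the time, the measured TCP pose, the force, the opening and the grip force at its end, in the units of the state.
- bot.observe(): the state, without advancing time (a new reading comes with each control period).
- bot.grab_frame(name): name is "scene" or "top" or "wrist"; returns a dict with "pixels" (420x560x3 uint8, red, green, blue), "fx", "fy", "cx", "cy" (pixels), "dist" ([k1, k2, p1, p2, k3] as OpenCV has them; the pictures are not rectified), "extrinsics" (4x4, takes a point from world to camera coordinates). Camera axes: x right, y down, z forward; pixel columns grow to the right and rows downward; lengths in m; the calibration is good to about 2 mm. A picture is of the moment at which its call begins. There is no depth.
- bot.job_done(): hands the job in; it is judged then, once.
The state is a dict: "clock": time; "qpos": joint angles; "qd": joint speeds; "joint_efforts": joint torques, N m; "position": TCP position; "tool_rot": TCP orientation; "force": force on the tool from outside, world axes, zero at the start; "moment": the same for the moment, N m; "grip_width": finger opening in m; "finger_force": force on a finger pad.
Only numpy, scipy, OpenCV 4.12 (cv2) and the standard library are available. Lean on these libraries where they do the work, as an engineer would, in place of code of your own. Each camera call takes 0.05 s, during which the arm holds its last target. There are 200 camera calls.

## Working session

There is one attempt and no reset: what is moved stays moved. The work goes in short steps, Python scripts to look and compute and a shell command to move; the robot and the scene stay as the last step left them, time stands still between calls to the robot, and variables do not carry over. Pictures are saved under pics/ and viewed, at most 10 in all, crops included, and the job is handed in when it is done.

```bash
mkdir -p pics
cat > h.py <<'E'
import numpy as np, cv2, pickle
from workcell import bot
def save(n):
    f=bot.grab_frame(n); return f
def KD(f): return np.array([[f["fx"],0,f["cx"]],[0,f["fy"],f["cy"]],[0,0,1.]]),np.array(f["dist"],float)
def ray(f,uv):
    K,D=KD(f); p=cv2.undistortPoints(np.array([[uv]],float),K,D)[0,0]
    E=np.array(f["extrinsics"]); R,t=E[:3,:3],E[:3,3]
    return -R.T@t, R.T@np.array([p[0],p[1],1])
def atz(f,uv,z):
    c,d=ray(f,uv); return c+d*(z-c[2])/d[2]
def proj(f,P):
    K,D=KD(f); E=np.array(f["extrinsics"])
    return cv2.projectPoints(np.array(P,float).reshape(-1,1,3),cv2.Rodrigues(E[:3,:3])[0],E[:3,3],K,D)[0][:,0]
E
python3 - <<'E'
from h import *
fs={n:bot.grab_frame(n) for n in("scene","top")}
pickle.dump(fs,open("f0.pkl","wb"))
for n in fs: cv2.imwrite(f"pics/{n}0.png",cv2.resize(fs[n]["pixels"][:,:,::-1],(800,600),interpolation=cv2.INTER_CUBIC))
o=bot.observe();print({k:np.round(o[k],3) for k in o})
E
```

```text
{'clock': np.float64(0.1), 'qpos': array([-1.249,  0.522, -0.036,  1.6  ,  0.021,  1.021, -0.113]), 'qd': array([-0.001, -0.002,  0.001, -0.   , -0.   ,  0.001, -0.   ]), 'joint_efforts': array([ 4.0000e-03, -9.2847e+01,  1.9840e+00, -3.7053e+01,  1.8000e-02,
        5.0000e-03,  0.0000e+00]), 'position': array([0.239, 0.577, 0.194]), 'tool_rot': array([-3.141,  0.   ,  2.75 ]), 'force': array([-1.326, -0.334,  0.27 ]), 'moment': array([-0.01 ,  0.029, -0.095]), 'finger_force': np.float64(0.0), 'grip_width': np.float64(0.085)}
```

View pics/top0.png

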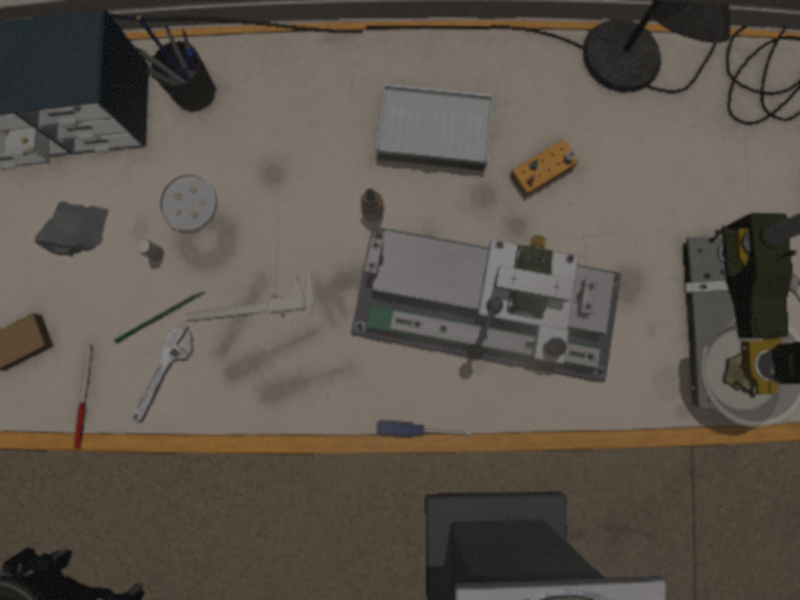

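View pics/scene0.png

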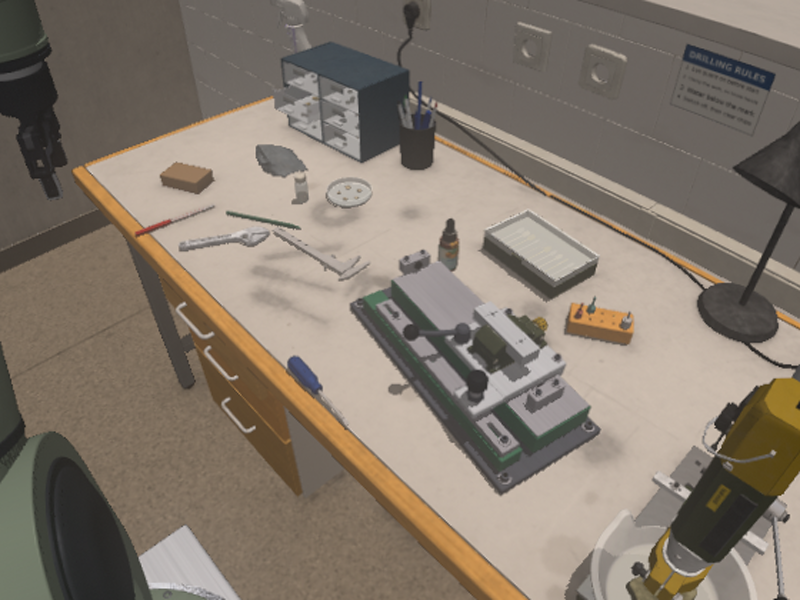

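The top picture shows the knob near (555,347), the lever hub near (496,305) and a ball/shadow near (470,365). The scene picture shows the knob at (477,381) and the lever from (463,333) to (411,332). I'll enlarge both.

Run:
```python
from h import *
fs=pickle.load(open("f0.pkl","rb"))
a=fs["top"]["pixels"][155:275,240:440,::-1]; b=fs["scene"]["pixels"][175:345,240:425,::-1]
a=cv2.resize(a,(800,480),interpolation=cv2.INTER_CUBIC); b=cv2.resize(b,(640,588),interpolation=cv2.INTER_CUBIC)
a=cv2.convertScaleAbs(a,alpha=1.6)
cv2.imwrite("pics/ta.png",a);cv2.imwrite("pics/sb.png",b)
f=fs["top"]
for n,uv,z in [("knob",(555,347),.096),("A",(496,305),.1),("B",(466,370),.1),("driver",(425,430),.0),("footL",(360,327),.012),("footR",(603,373),.012),("footLb",(377,236),.012),("footRb",(616,270),.012),("cal",(305,295),0),("bottle",(372,195),.1)]:
    print(n,atz(f,np.array(uv)*.7,z).round(3))
```

```text
knob [0.499 0.025 0.096]
A [0.557 0.105 0.1  ]
B [0.469 0.148 0.1  ]
driver [0.383 0.201 0.   ]
footL [0.537 0.296 0.012]
footR [ 0.463 -0.068  0.012]
footLb [0.676 0.27  0.012]
footRb [ 0.62  -0.096  0.012]
cal [0.588 0.381 0.   ]
bottle [0.714 0.273 0.1  ]
```

View pics/ta.png

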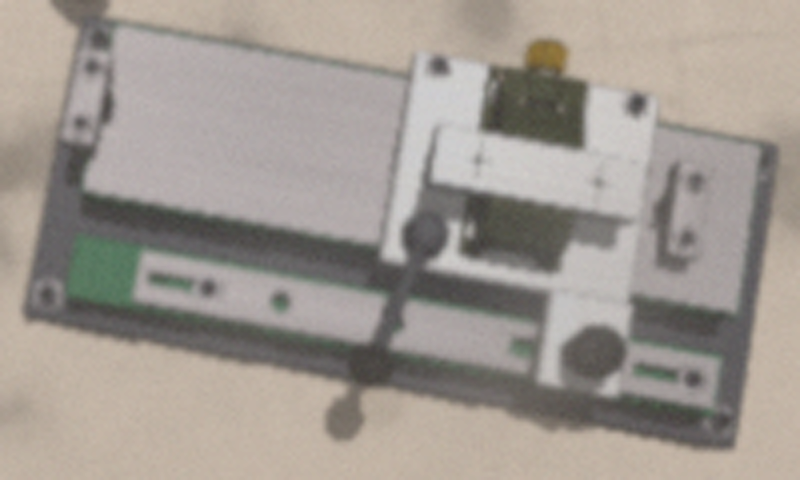

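View pics/sb.png

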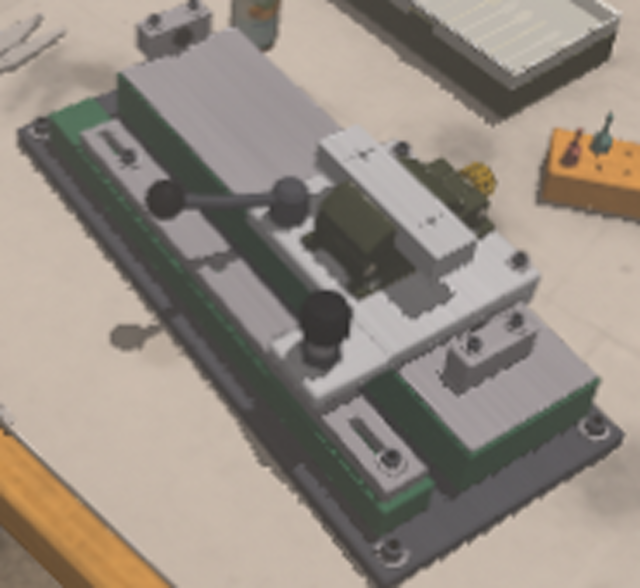

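Top crop: knob (597,352), ball (371,364), hub (425,235), second hole (280,300). Scene crop: knob (325,320), ball (166,199), hub (291,200). Now I'll triangulate.

Run:
```python
from h import *
fs=pickle.load(open("f0.pkl","rb"))
T=lambda u,v:(240+u/4-.375,155+v/4-.375); S=lambda u,v:(240+u/3.459-.36,175+v/3.459-.36)
def tri(a,b):
    c1,d1=ray(fs["top"],a);c2,d2=ray(fs["scene"],b)
    s=np.linalg.lstsq(np.c_[d1,-d2],c2-c1,rcond=None)[0]
    p,q=c1+s[0]*d1,c2+s[1]*d2; return ((p+q)/2).round(4),np.linalg.norm(p-q).round(4)
print("knob",tri(T(597,352),S(325,318)),atz(fs["top"],T(597,352),.1))
print("ball",tri(T(371,364),S(166,199)),atz(fs["top"],T(371,364),.1))
print("hub",tri(T(425,235),S(291,200)),atz(fs["top"],T(425,235),.1))
F=[atz(fs["top"],T(*p),.012)[:2] for p in[(25,318),(733,447),(775,145),(88,18)]]
F=np.array(F);print(F.round(3),F.mean(0))
d=F[0]-F[1];print("yaw",np.arctan2(-d[0],d[1]),np.linalg.norm(d)); d=F[3]-F[2];print(np.arctan2(-d[0],d[1]),np.linalg.norm(d))
for z in(.04,.045,.05): print("hole2",atz(fs["top"],T(280,300),z), "slotL",atz(fs["top"],T(512,347),z))
```

```text
knob (array([0.4998, 0.0243, 0.0978]), np.float64(0.0014)) [0.49912297 0.02528889 0.1       ]
ball (array([0.4952, 0.1354, 0.1032]), np.float64(0.0012)) [0.49491494 0.13545328 0.1       ]
hub (array([0.561 , 0.1034, 0.0801]), np.float64(0.0032)) [0.55723645 0.10749963 0.1       ]
[[ 0.526  0.309]
 [ 0.452 -0.069]
 [ 0.616 -0.101]
 [ 0.69   0.274]] [0.57093123 0.10350312]
yaw -0.19360844713909003 0.38506336816948256
-0.1954625701787387 0.3824294390987799
hole2 [0.53172958 0.17469991 0.04      ] slotL [0.50576674 0.05476326 0.04      ]
hole2 [0.53128532 0.17503736 0.045     ] slotL [0.50546663 0.05576662 0.045     ]
hole2 [0.53084106 0.17537481 0.05      ] slotL [0.50516651 0.05676998 0.05      ]
```

Measurements agree: knob (0.500, 0.025), direction of travel u = (0.192, 0.981), pivot about (0.560, 0.105), lever at about 0.25 rad. Hole 1 is at roughly 94 mm more travel. Now I'll move over the knob.

```bash
python3 -m crank '{"travel":[[2.1,-4.4,0],[4.2,-8.8,0],[6.3,-13.2,0],[8.4,-17.6,0],[10.5,-22,0]],"turn":[[0,0,3],[0,0,6],[0,0,9],[0,0,11.4],[0,0,11.4]],"gripper":[0,0,0,0,0]}' 60
python3 -m crank '{"travel":[[2.1,-4.4,0],[4.2,-8.8,0],[6.3,-13.2,0],[8.4,-17.6,0],[10.5,-22,0]],"turn":[[0,0,0],[0,0,0],[0,0,0],[0,0,0],[0,0,0]],"gripper":[0.3,0.3,0.3,0.3,0.3]}' 60
python3 -m crank '{"travel":[[2.1,-4.4,0],[3.8,-8.2,0],[5.1,-11.2,0],[5.1,-11.2,-2],[5.1,-11.2,-2]],"turn":[[0,0,0],[0,0,0],[0,0,0],[0,0,0],[0,0,0]],"gripper":[0.3,0.3,0.3,0.3,0.3]}' 60
```

```text
clock: 0.6
position: [0.3441, 0.3556, 0.1945]
tool_rot: [-3.141, -0.0, 2.95]
force: [1.5, 1.2, -0.2]
grip_width: 0.0856
finger_force: 0.0
clock: 1.1
position: [0.4491, 0.1357, 0.1946]
tool_rot: [3.142, 0.0, 2.949]
force: [1.4, 1.6, -0.1]
grip_width: 0.0596
finger_force: 0.0
clock: 1.6
position: [0.4985, 0.0248, 0.1728]
tool_rot: [-3.14, -0.003, 2.947]
force: [0.2, 1.4, -0.9]
grip_width: 0.0596
finger_force: 0.0
```

```bash
python3 -m crank '{"travel":[[0.1,0,-3],[0.1,0,-5.5],[0.1,0,-7.5],[0.1,0,-9],[0.1,0,-9.6]],"turn":[[0,0,0],[0,0,0],[0,0,0],[0,0,0],[0,0,0]],"gripper":[0.3,0.3,0.3,0.3,0.3]}' 40
python3 -m crank '{"travel":[[0,0,0],[0,0,0],[0,0,0],[0,0,0],[0,0,0]],"turn":[[0,0,0],[0,0,0],[0,0,0],[0,0,0],[0,0,0]],"gripper":[0.6,0.65,0.7,0.75,0.8]}' 40
python3 - <<'E'
from h import *
f=bot.grab_frame("scene");cv2.imwrite("pics/s1.png",cv2.resize(f["pixels"][155:325,230:430,::-1],(700,595),interpolation=cv2.INTER_CUBIC))
E
```

```text
clock: 2.1
position: [0.4999, 0.0265, 0.0778]
tool_rot: [-3.141, -0.002, 2.95]
force: [0.4, 0.3, -0.2]
grip_width: 0.0598
finger_force: 0.0
clock: 2.6
position: [0.5008, 0.0257, 0.079]
tool_rot: [3.141, 0.001, 2.949]
force: [-0.0, 0.4, -0.0]
grip_width: 0.0171
finger_force: 0.0
```

View pics/s1.png

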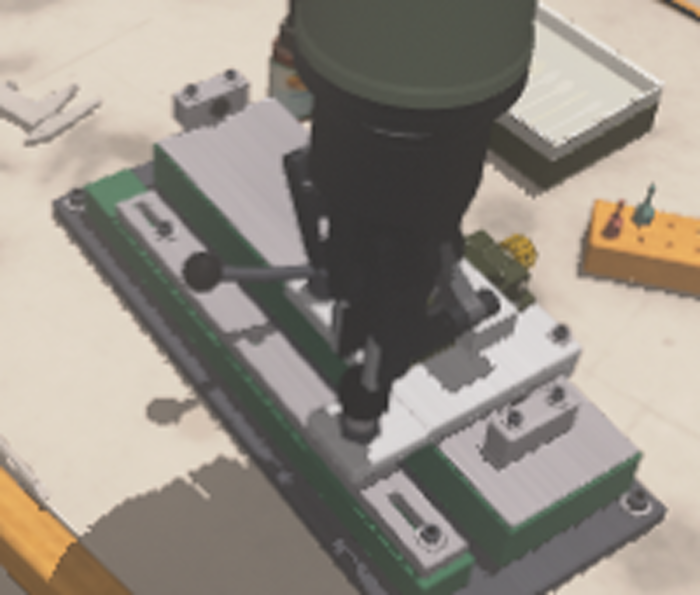

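The fingers closed to 17 mm without contact. In the crop the knob, at about (360,395), has not moved, and the finger ends seem to be above or behind it. I'll project the TCP into a fresh frame.

Run:
```python
from h import *
f=bot.grab_frame("scene");t=bot.grab_frame("top")
o=bot.observe();p=o["position"];print(p,o["grip_width"],o["finger_force"])
c=cv2.resize(f["pixels"][220:300,290:380,::-1],(720,640)[:2],interpolation=cv2.INTER_CUBIC)
k=np.array([.4998,.0243,.096])
for P,col in((p,(0,0,255)),(p+[0,0,.019],(0,255,0)),(k,(255,0,255)),(k+[0,0,.005],(255,255,0))):
    u=(proj(f,P)[0]-[290,220])*8; print(u); cv2.drawMarker(c,tuple(int(x) for x in u),col,0,16,2)
cv2.imwrite("pics/s2.png",c[:600])
w=bot.grab_frame("wrist"); cv2.imwrite("pics/w2.png",cv2.resize(w["pixels"][:,:,::-1],(700,525)))
```

```text
[0.50071875 0.02561273 0.07872698] 0.017150296230283187 0.0
[336.12173248 422.2376601 ]
[343.88543357 367.53013627]
[344.84723032 378.22536384]
[346.93823389 363.54887491]
```

View pics/s2.png

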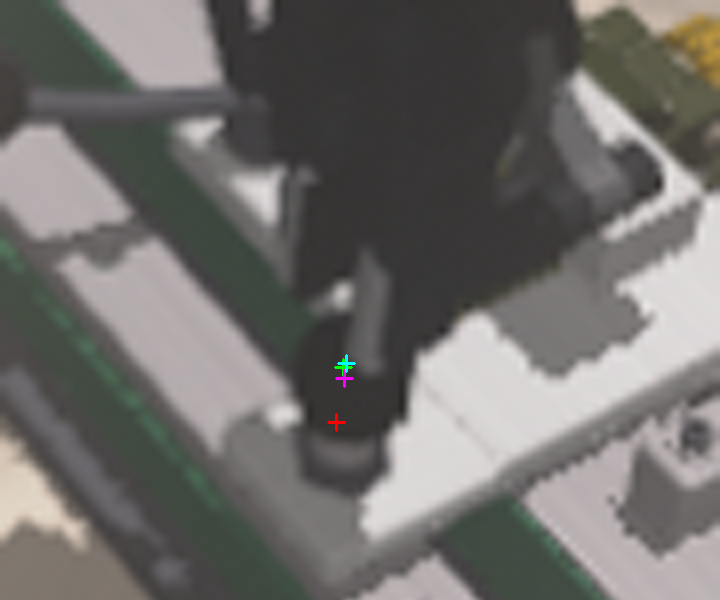

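View pics/w2.png

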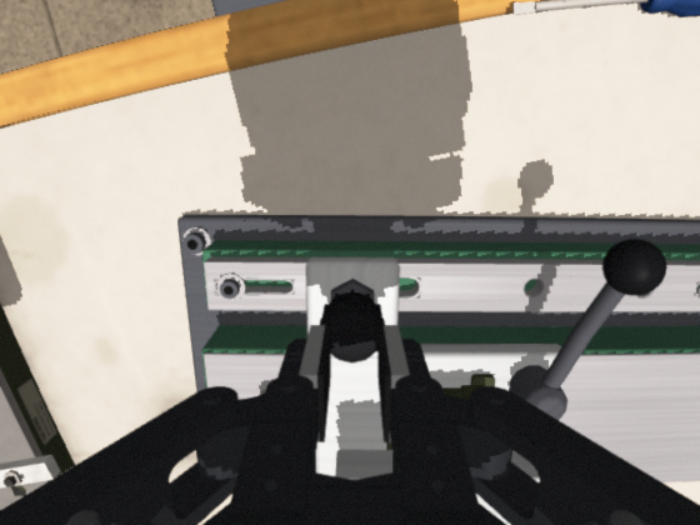

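The wrist picture shows the knob at about (353,325) and the finger ends at about (318,328) and (390,330). I'll compare these with the projections.

Run:
```python
from h import *
w=bot.grab_frame("wrist");p=bot.observe()["position"];u=np.array([.192,.981,0]);k=np.array([.4998,.0243,.096])
for n,P in dict(tcp=p,tipL=p+u*.0085,tipR=p-u*.0085,gL=p+u*.0085+[0,0,.019],gR=p-u*.0085+[0,0,.019],kL=k+u*.013+[0,0,.005],kR=k-u*.013+[0,0,.005],kc=k+[0,0,.005],nut=k-[0,0,.024],ball=[.495,.1354,.1],hole2=[.531,.175,.048],hole1=[.5195,.1162,.048]).items(): print(n,(proj(w,P)[0]*1.25).round(0))
E=np.array(w["extrinsics"]);print(-E[:3,:3].T@E[:3,3],E[2,:3])
```

```text
tcp [352. 311.]
tipL [372. 311.]
tipR [333. 311.]
gL [374. 329.]
gR [331. 329.]
kL [382. 331.]
kR [315. 331.]
kc [348. 331.]
nut [349. 304.]
ball [629. 266.]
hole2 [644. 289.]
hole1 [533. 290.]
[0.42929277 0.0398825  0.25739504] [ 0.28016127 -0.05307922 -0.95848435]
```

```bash
python3 -m crank '{"travel":[[0,0,0],[0,0,0],[0,0,0],[0,0,0],[0,0,0]],"turn":[[0,0,0],[0,0,0],[0,0,0],[0,0,0],[0,0,0]],"gripper":[0.9,0.9,1,1,1]}' 40
python3 - <<'E'
from h import *
w=bot.grab_frame("wrist"); cv2.imwrite("pics/w3.png",cv2.resize(w["pixels"][200:360,200:380,::-1],(675,600),interpolation=cv2.INTER_CUBIC))
E
```

```text
clock: 3.35
position: [0.5007, 0.0256, 0.0786]
tool_rot: [-3.142, -0.0, 2.949]
force: [-0.9, 0.3, 0.6]
grip_width: 0.0002
finger_force: 0.0
```

View pics/w3.png

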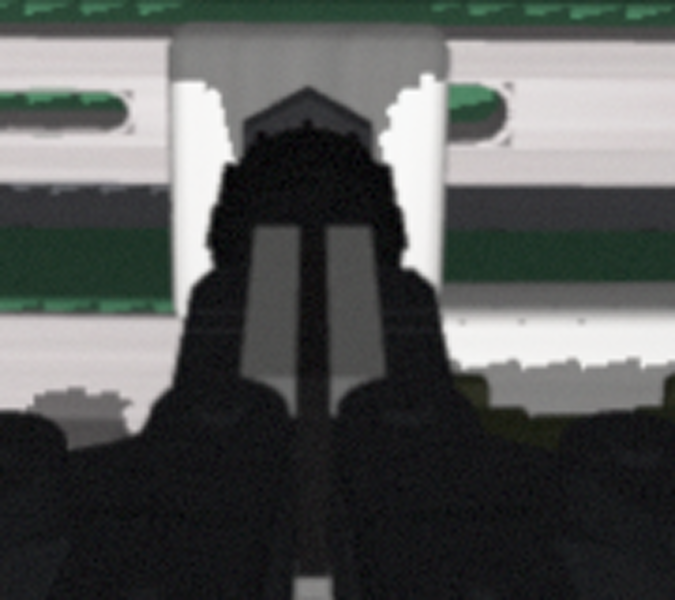

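The fingers shut fully, so nothing is between them. They must be above the knob or off it. I'll lift 6 cm and check the finger ends against the projected TCP in one combined picture.

```bash
python3 -m crank '{"travel":[[0,0,2],[0,0,5],[0,0,6],[0,0,6],[0,0,6]],"turn":[[0,0,0],[0,0,0],[0,0,0],[0,0,0],[0,0,0]],"gripper":[1,1,1,1,1]}' 40
python3 - <<'E'
from h import *
p=bot.observe()["position"];s=bot.grab_frame("scene");t=bot.grab_frame("top");w=bot.grab_frame("wrist")
f0=pickle.load(open("f0.pkl","rb"))
def crop(f,c,h,z,marks):
    c=np.round(c).astype(int); P=cv2.copyMakeBorder(f["pixels"][:,:,::-1],h,h,h,h,cv2.BORDER_CONSTANT)
    a=cv2.resize(P[c[1]:c[1]+2*h,c[0]:c[0]+2*h],None,fx=z,fy=z,interpolation=cv2.INTER_CUBIC); a=cv2.convertScaleAbs(a,alpha=1.8,beta=20)
    for m,col in marks:
        q=(proj(f,m)[0]-c+h+.5)*z; cv2.drawMarker(a,tuple(int(x) for x in q),col,0,10,1)
    return a
R,G,Y=(0,0,255),(0,255,0),(0,255,255)
g=np.array([0,0,.019]);k=np.array([.4998,.0243,.101])
m=[(p,R),(p+g,G),(k,Y)]
p0=np.array([.239,.578,.195]);u0=np.array([.382,.924,0])*.0425
print(p)
A=crop(s,proj(s,p)[0],50,4,m);C=crop(w,proj(w,p)[0],100,2,m);B=crop(t,proj(t,p)[0],40,5,m)
D=crop(f0["scene"],proj(f0["scene"],p0)[0],40,5,[(p0,R),(p0+u0,G),(p0-u0,Y)])
im=np.vstack([np.hstack([A,C]),np.hstack([B,D])]);im=im[:,:];im=cv2.resize(im,(600,600)) if False else im
cv2.imwrite("pics/c4.png",cv2.resize(im,(600,600),interpolation=cv2.INTER_AREA));print(im.shape)
E
```

```text
clock: 3.9
position: [0.5004, 0.0256, 0.138]
tool_rot: [-3.141, -0.0, 2.949]
force: [-0.2, -0.1, -0.7]
grip_width: 0.0004
finger_force: 0.0
[0.50040291 0.02564204 0.13800079]
(800, 800, 3)
```

View pics/c4.png

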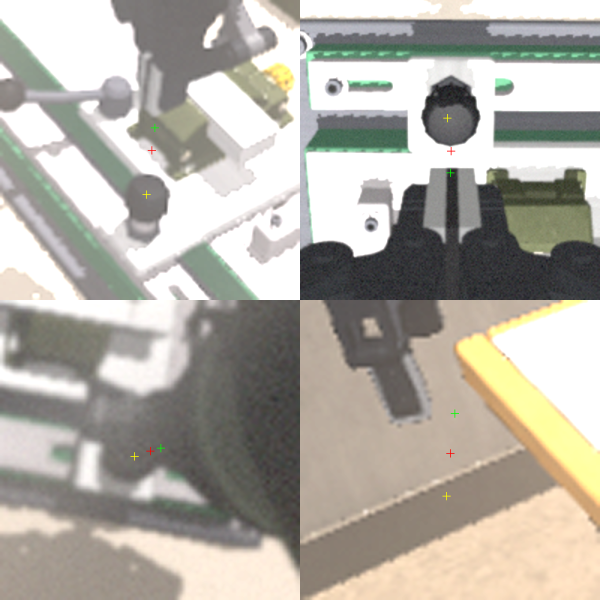

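Both views put the real finger ends about 30 mm behind the reported TCP: the fingertips are at the green "grasp" marker or above it, not at the red one. That is why they shut above the knob. I'll correct for it by going 30 mm lower, opened, and watching the force.

```bash
python3 -m crank '{"travel":[[0,0,0],[0,0,0],[0,0.1,-1],[0,0.1,-2],[0,0.1,-4]],"turn":[[0,0,0],[0,0,0],[0,0,0],[0,0,0],[0,0,0]],"gripper":[0.3,0.3,0.3,0.3,0.3]}' 40
python3 -m crank '{"travel":[[0,0,-1.5],[0,0,-3],[0,0,-4],[0,0,-4.6],[0,0,-5]],"turn":[[0,0,0],[0,0,0],[0,0,0],[0,0,0],[0,0,0]],"gripper":[0.3,0.3,0.3,0.3,0.3]}' 40
python3 -m crank '{"travel":[[0,0,0],[0,0,0],[0,0,0],[0,0,0],[0,0,0]],"turn":[[0,0,0],[0,0,0],[0,0,0],[0,0,0],[0,0,0]],"gripper":[0.55,0.6,0.65,0.7,0.75]}' 40
```

```text
clock: 4.55
position: [0.501, 0.0268, 0.0981]
tool_rot: [3.141, 0.001, 2.949]
force: [1.0, 0.7, -1.2]
grip_width: 0.0599
finger_force: 0.0
clock: 5.05
position: [0.5005, 0.0266, 0.048]
tool_rot: [-3.141, -0.0, 2.949]
force: [-0.4, 0.2, 0.1]
grip_width: 0.0596
finger_force: 0.0
clock: 5.55
position: [0.501, 0.0266, 0.0492]
tool_rot: [3.141, 0.001, 2.949]
force: [-1.3, -0.6, 9.7]
grip_width: 0.0247
finger_force: 38.7
```

```bash
python3 -m crank '{"travel":[[0,0,0.1],[0,0,0.2],[0,0,0.3],[0,0,0.4],[0,0,0.4]],"turn":[[0,0,0],[0,0,0],[0,0,0],[0,0,0],[0,0,0]],"gripper":[0.8,0.8,0.8,0.8,0.8]}' 50
python3 - <<'E'
from h import *
s=bot.grab_frame("scene");w=bot.grab_frame("wrist")
p=bot.observe()["position"]
a=cv2.resize(s["pixels"][215:305,280:380,::-1],(400,360),interpolation=cv2.INTER_CUBIC);b=cv2.resize(w["pixels"][190:330,200:360,::-1],(400,350),interpolation=cv2.INTER_CUBIC)
im=np.hstack([a[:350],b]);cv2.imwrite("pics/c5.png",cv2.convertScaleAbs(im,alpha=1.8,beta=20))
E
```

```text
clock: 6.05
position: [0.5008, 0.0266, 0.0527]
tool_rot: [3.142, 0.0, 2.949]
force: [3.6, -1.6, -7.3]
grip_width: 0.0239
finger_force: 49.4
```

```bash
python3 -m crank '{"travel":[[0,0,0.2],[0,0,0.4],[0,0,0.5],[0,0,0.55],[0,0,0.55]],"turn":[[0,0,0],[0,0,0],[0,0,0],[0,0,0],[0,0,0]],"gripper":[0.8,0.8,0.8,0.8,0.8]}' 50
```

```text
clock: 6.65
position: [0.5008, 0.0266, 0.0582]
tool_rot: [3.142, 0.0, 2.949]
force: [5.0, -2.5, -9.5]
grip_width: 0.0238
finger_force: 49.5
```

```bash
python3 -m crank '{"travel":[[0.04,0.2,0.05],[0.10,0.5,0.05],[0.17,0.85,0.05],[0.23,1.2,0.05],[0.29,1.5,0.05]],"turn":[[0,0,0],[0,0,0],[0,0,0],[0,0,0],[0,0,0]],"gripper":[0.8,0.8,0.8,0.8,0.8]}' 50
```

```text
clock: 7.15
position: [0.5036, 0.0411, 0.0585]
tool_rot: [-3.141, 0.0, 2.948]
force: [5.6, -5.2, -9.9]
grip_width: 0.0243
finger_force: 49.5
```

```bash
python3 -m crank '{"travel":[[0.14,0.7,0],[0.28,1.4,0],[0.41,2.1,0],[0.53,2.7,0],[0.59,3,0]],"turn":[[0,0,0],[0,0,0],[0,0,0],[0,0,0],[0,0,0]],"gripper":[0.8,0.8,0.8,0.8,0.8]}' 50
python3 -m crank '{"travel":[[0.14,0.7,0],[0.28,1.4,0],[0.41,2.1,0],[0.53,2.7,0],[0.57,2.9,0]],"turn":[[0,0,0],[0,0,0],[0,0,0],[0,0,0],[0,0,0]],"gripper":[0.8,0.8,0.8,0.8,0.8]}' 50
```

```text
clock: 7.65
position: [0.5098, 0.0715, 0.0585]
tool_rot: [-3.141, 0.0, 2.949]
force: [6.1, -6.3, -8.8]
grip_width: 0.024
finger_force: 49.7
clock: 8.15
position: [0.5156, 0.1005, 0.0586]
tool_rot: [-3.141, 0.001, 2.949]
force: [6.4, -4.3, -9.9]
grip_width: 0.0238
finger_force: 49.9
```

```bash
python3 -m crank '{"travel":[[0,0,-0.1],[0,0,-0.25],[0,0,-0.25],[0,0,-0.25],[0,0,-0.6]],"turn":[[0,0,0],[0,0,0],[0,0,0],[0,0,0],[0,0,0]],"gripper":[0.8,0.8,0.65,0.65,0.65]}' 40
python3 -m crank '{"travel":[[0,0,-0.35],[0.02,0.1,-0.35],[0.03,0.15,-0.35],[0.04,0.2,-0.35],[0.04,0.2,-0.35]],"turn":[[0,0,0],[0,0,0],[0,0,0],[0,0,0],[0,0,0]],"gripper":[0.65,0.65,0.65,0.65,0.65]}' 40
```

```text
clock: 8.65
position: [0.5151, 0.1008, 0.0529]
tool_rot: [3.141, 0.0, 2.949]
force: [-0.8, 0.9, -0.2]
grip_width: 0.0303
finger_force: 0.0
clock: 9.15
position: [0.5155, 0.1026, 0.0491]
tool_rot: [-3.141, -0.0, 2.949]
force: [-0.6, -0.5, 1.1]
grip_width: 0.0301
finger_force: 0.0
```

```bash
for i in 1; do python3 -m crank '{"travel":[[0.01,0.05,0],[0.02,0.1,0],[0.03,0.15,0],[0.04,0.2,0],[0.04,0.2,0]],"turn":[[0,0,0],[0,0,0],[0,0,0],[0,0,0],[0,0,0]],"gripper":[0.65,0.65,0.65,0.65,0.65]}' 40; done
python3 -m crank '{"travel":[[0.01,0.05,0],[0.02,0.1,0],[0.03,0.15,0],[0.04,0.2,0],[0.04,0.2,0]],"turn":[[0,0,0],[0,0,0],[0,0,0],[0,0,0],[0,0,0]],"gripper":[0.65,0.65,0.65,0.65,0.65]}' 40
```

```text
clock: 9.65
position: [0.5156, 0.103, 0.049]
tool_rot: [-3.14, -0.001, 2.947]
force: [-2.2, -10.4, 2.2]
grip_width: 0.0297
finger_force: 4.9
clock: 10.15
position: [0.516, 0.1049, 0.049]
tool_rot: [-3.14, -0.001, 2.947]
force: [-2.3, -11.0, 3.5]
grip_width: 0.0301
finger_force: 5.4
```

```bash
chk(){ tee /tmp/o; python3 -c "
import re,sys
t=open('/tmp/o').read();f=eval(re.search(r'force: (\[.*?\])',t)[1]);sys.exit(f[1]<-14 or f[1]>-5)"; }
python3 -m crank '{"travel":[[0.01,0.05,0],[0.02,0.1,0],[0.03,0.15,0],[0.04,0.2,0],[0.04,0.2,0]],"turn":[[0,0,0],[0,0,0],[0,0,0],[0,0,0],[0,0,0]],"gripper":[0.65,0.65,0.65,0.65,0.65]}' 40 | chk &&
python3 -m crank '{"travel":[[0.01,0.05,0],[0.02,0.1,0],[0.03,0.15,0],[0.04,0.2,0],[0.04,0.2,0]],"turn":[[0,0,0],[0,0,0],[0,0,0],[0,0,0],[0,0,0]],"gripper":[0.65,0.65,0.65,0.65,0.65]}' 40 | chk &&
python3 -m crank '{"travel":[[0.01,0.05,0],[0.02,0.1,0],[0.03,0.15,0],[0.04,0.2,0],[0.04,0.2,0]],"turn":[[0,0,0],[0,0,0],[0,0,0],[0,0,0],[0,0,0]],"gripper":[0.65,0.65,0.65,0.65,0.65]}' 40 | chk &&
python3 -m crank '{"travel":[[0.01,0.05,0],[0.02,0.1,0],[0.03,0.15,0],[0.04,0.2,0],[0.04,0.2,0]],"turn":[[0,0,0],[0,0,0],[0,0,0],[0,0,0],[0,0,0]],"gripper":[0.65,0.65,0.65,0.65,0.65]}' 40 | chk
```

```text
clock: 10.65
position: [0.5164, 0.107, 0.0491]
tool_rot: [-3.14, -0.001, 2.947]
force: [-1.7, -9.6, 2.3]
grip_width: 0.0299
finger_force: 5.1
clock: 11.15
position: [0.5167, 0.1089, 0.049]
tool_rot: [-3.14, -0.001, 2.947]
force: [-2.1, -10.7, 3.6]
grip_width: 0.0299
finger_force: 5.4
clock: 11.65
position: [0.5171, 0.1107, 0.049]
tool_rot: [-3.139, -0.001, 2.947]
force: [-2.0, -12.1, 3.3]
grip_width: 0.0301
finger_force: 5.7
clock: 12.15
position: [0.5176, 0.113, 0.049]
tool_rot: [-3.14, -0.001, 2.947]
force: [-2.0, -10.3, 2.0]
grip_width: 0.0299
finger_force: 5.2
```

```bash
chk(){ tee /tmp/o; python3 -c "
import re,sys
t=open('/tmp/o').read();f=eval(re.search(r'force: (\[.*?\])',t)[1]);sys.exit(f[1]<-14 or f[1]>-5)"; }
python3 -m crank '{"travel":[[0.005,0.03,0],[0.01,0.06,0],[0.02,0.09,0],[0.03,0.12,0],[0.03,0.12,0]],"turn":[[0,0,0],[0,0,0],[0,0,0],[0,0,0],[0,0,0]],"gripper":[0.65,0.65,0.65,0.65,0.65]}' 40 | chk &&
python3 -m crank '{"travel":[[0.005,0.03,0],[0.01,0.06,0],[0.02,0.09,0],[0.02,0.12,0],[0.02,0.12,0]],"turn":[[0,0,0],[0,0,0],[0,0,0],[0,0,0],[0,0,0]],"gripper":[0.65,0.65,0.65,0.65,0.65]}' 40 | chk &&
python3 -m crank '{"travel":[[0.005,0.03,0],[0.01,0.06,0],[0.02,0.09,0],[0.02,0.12,0],[0.02,0.12,0]],"turn":[[0,0,0],[0,0,0],[0,0,0],[0,0,0],[0,0,0]],"gripper":[0.65,0.65,0.65,0.65,0.65]}' 40 | chk &&
python3 -m crank '{"travel":[[0.005,0.03,0],[0.01,0.06,0],[0.02,0.09,0],[0.02,0.12,0],[0.02,0.12,0]],"turn":[[0,0,0],[0,0,0],[0,0,0],[0,0,0],[0,0,0]],"gripper":[0.65,0.65,0.65,0.65,0.65]}' 40 | chk
```

```text
clock: 12.65
position: [0.5178, 0.1141, 0.049]
tool_rot: [-3.14, -0.001, 2.947]
force: [-1.7, -9.9, 2.6]
grip_width: 0.0298
finger_force: 5.1
clock: 13.15
position: [0.5181, 0.1155, 0.0489]
tool_rot: [-3.14, -0.001, 2.948]
force: [-1.0, -8.8, -0.6]
grip_width: 0.0301
finger_force: 4.7
clock: 13.65
position: [0.5184, 0.1174, 0.0488]
tool_rot: [-3.14, -0.001, 2.948]
force: [-0.3, -5.3, -4.2]
grip_width: 0.03
finger_force: 2.7
clock: 14.15
position: [0.5187, 0.1192, 0.049]
tool_rot: [-3.141, -0.0, 2.949]
force: [-0.5, -2.8, -4.4]
grip_width: 0.0299
finger_force: 2.0
```

```bash
python3 -m crank '{"travel":[[-0.01,-0.05,0],[-0.02,-0.1,0],[-0.04,-0.2,0],[-0.04,-0.2,0],[-0.04,-0.2,0]],"turn":[[0,0,0],[0,0,0],[0,0,0],[0,0,0],[0,0,0]],"gripper":[0.65,0.65,0.65,0.65,0.65]}' 40
python3 - <<'E'
from h import *
s=bot.grab_frame("scene");w=bot.grab_frame("wrist")
pickle.dump((s,w),open("f1.pkl","wb"))
E
```

```text
clock: 14.65
position: [0.5186, 0.1176, 0.0492]
tool_rot: [3.141, 0.0, 2.949]
force: [-0.1, -0.5, -0.6]
grip_width: 0.0296
finger_force: 0.0
```

```bash
python3 -m crank '{"travel":[[0.02,0.1,0],[0.03,0.15,0],[0.04,0.2,0],[0.05,0.25,0],[0.05,0.25,0]],"turn":[[0,0,0],[0,0,0],[0,0,0],[0,0,0],[0,0,0]],"gripper":[0.65,0.65,0.65,0.65,0.65]}' 40
```

```text
clock: 15.25
position: [0.5189, 0.1196, 0.0491]
tool_rot: [-3.141, -0.0, 2.948]
force: [-1.3, -3.6, 1.2]
grip_width: 0.0298
finger_force: 2.0
```

```bash
python3 -m crank '{"travel":[[0.01,0.05,0],[0.02,0.1,0],[0.025,0.12,0],[0.025,0.12,0],[0.025,0.12,0]],"turn":[[0,0,0],[0,0,0],[0,0,0],[0,0,0],[0,0,0]],"gripper":[0.65,0.65,0.65,0.65,0.65]}' 40
```

```text
clock: 15.75
position: [0.5191, 0.1207, 0.0491]
tool_rot: [-3.141, -0.0, 2.948]
force: [-0.8, -6.2, 3.8]
grip_width: 0.0302
finger_force: 3.1
```

```bash
python3 -m crank '{"travel":[[0.01,0.05,0],[0.02,0.1,0],[0.02,0.1,0],[0.02,0.1,0],[0.02,0.1,0]],"turn":[[0,0,0],[0,0,0],[0,0,0],[0,0,0],[0,0,0]],"gripper":[0.65,0.65,0.65,0.65,0.65]}' 40
python3 - <<'E'
from h import *
w=bot.grab_frame("wrist");s=bot.grab_frame("scene")
s0,w0=pickle.load(open("f1.pkl","rb"))
a=cv2.resize(s["pixels"][205:295,260:360,::-1],(400,360),interpolation=cv2.INTER_CUBIC);b=cv2.resize(w["pixels"][190:334,200:360,::-1],(400,360),interpolation=cv2.INTER_CUBIC)
cv2.imwrite("pics/c6.png",cv2.convertScaleAbs(np.hstack([a,b]),alpha=1.8,beta=20))
E
```

```text
clock: 16.25
position: [0.5192, 0.1209, 0.0491]
tool_rot: [-3.14, -0.0, 2.948]
force: [-1.9, -10.5, 4.0]
grip_width: 0.0298
finger_force: 5.3
```

```bash
python3 -m crank '{"travel":[[0.01,0.05,0],[0.015,0.08,0],[0.015,0.08,0],[0.015,0.08,0],[0.015,0.08,0]],"turn":[[0,0,0],[0,0,0],[0,0,0],[0,0,0],[0,0,0]],"gripper":[0.65,0.65,0.65,0.65,0.65]}' 40
```

```text
clock: 16.85
position: [0.5192, 0.121, 0.049]
tool_rot: [-3.139, -0.001, 2.947]
force: [-2.1, -14.1, 5.2]
grip_width: 0.0302
finger_force: 7.1
```

The push is blocked at 14 N against 10 N while riding, so the pin is in the hole. I'll release, rise, and check the knob height and the lever.

```bash
python3 -m crank '{"travel":[[-0.04,-0.2,0],[-0.05,-0.3,0],[-0.05,-0.3,0],[-0.05,-0.3,1],[-0.05,-0.3,4]],"turn":[[0,0,0],[0,0,0],[0,0,0],[0,0,0],[0,0,0]],"gripper":[0.3,0.3,0.3,0.3,0.3]}' 40
python3 -m crank '{"travel":[[0,-1,5],[0,-5,6],[0,-10,6],[0,-14,6],[0,-14,6]],"turn":[[0,0,0],[0,0,0],[0,0,0],[0,0,0],[0,0,0]],"gripper":[0.3,0.6,1,1,1]}' 40
python3 - <<'E'
from h import *
s=bot.grab_frame("scene");t=bot.grab_frame("top");pickle.dump((s,t),open("f2.pkl","wb"))
a=cv2.resize(s["pixels"][205:280,260:360,::-1],(800,600),interpolation=cv2.INTER_CUBIC);
c=s["pixels"]
K0=np.array([.4998,.0243,.096]);u=np.array([.192,.981,0])
a=cv2.resize(s["pixels"][200:290,270:350,::-1],(400,450),interpolation=cv2.INTER_CUBIC)
b=cv2.resize(t["pixels"][170:260,300:380,::-1],(400,450),interpolation=cv2.INTER_CUBIC)
for d,col in((0.0925,(0,0,255)),):
  for z in(0,.007):
    for im,f,o in((a,s,(270,200)),(b,t,(300,170))):
      q=(proj(f,K0+u*d+[0,0,z])[0]+.5-o)*5; cv2.drawMarker(im,tuple(int(x) for x in q),(0,0,255) if z==0 else (0,255,0),0,10,1); print(q)
cv2.imwrite("pics/c7.png",cv2.convertScaleAbs(np.hstack([a,b]),alpha=1.8,beta=15))
E
```

```text
clock: 17.35
position: [0.5178, 0.1199, 0.0883]
tool_rot: [-3.14, -0.003, 2.949]
force: [-0.4, -0.9, 0.7]
grip_width: 0.0597
finger_force: 0.0
clock: 17.85
position: [0.5189, -0.0256, 0.1502]
tool_rot: [-3.14, 0.001, 2.942]
force: [0.1, 2.3, -0.7]
grip_width: 0.0016
finger_force: 0.0
[169.14499049 176.45516231]
[214.06542401 322.17528664]
[169.91761077 163.48165437]
[216.60435241 320.72935413]
```

View pics/c7.png

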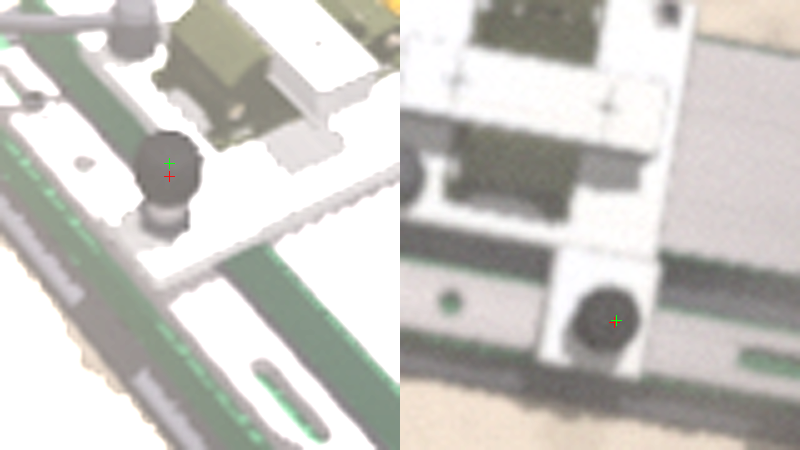

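The scene crop shows the knob at (168,168) with a short neck. The top crop shows it 60 mm right of hole 2, which fits station 1. I'll confirm the height with template matching.

Run:
```python
from h import *
f0=pickle.load(open("f0.pkl","rb"));s,t=pickle.load(open("f2.pkl","rb"));s0,t0=f0["scene"],f0["top"]
u=np.array([.192,.981,0])
def m(a,b,c,h):
    g=lambda f:cv2.cvtColor(f["pixels"],cv2.COLOR_RGB2GRAY)
    c=np.round(c).astype(int);r=cv2.matchTemplate(g(b),g(a)[c[1]-h:c[1]+h,c[0]-h:c[0]+h],cv2.TM_CCOEFF_NORMED)
    _,v,_,l=cv2.minMaxLoc(r);x,y=l
    q=lambda p,o,n:(p-n)/(2*(p+n-2*o))
    return np.array([x+h-c[0]+q(r[y,x-1],r[y,x],r[y,x+1])*-1*-1,y+h-c[1]+q(r[y-1,x],r[y,x],r[y+1,x])]),round(v,3)
k=np.array([.4998,.0243,.099])
print("scene knob",m(s0,s,proj(s0,k)[0],8),"top knob",m(t0,t,proj(t0,k)[0],9))
for d in(.090,.0925,.095):
  for z in(0,.007): print(d,z,proj(s,k+u*d+[0,0,z])[0]-proj(s0,k)[0],proj(t,k+u*d+[0,0,z])[0]-proj(t0,k)[0])
# lever ball now in top
b=np.array([.495,.1354,.1]);print("ball",m(t0,t,proj(t0,b)[0],8),[proj(t,b+u*d)[0]-proj(t0,b)[0] for d in(.09,.095)])
```

```text
scene knob (array([-30.39203012, -33.06665632]), 0.874) top knob (array([-47.67607114,  -9.04602236]), 0.934)
0.09 0 [-29.11505791 -31.67784123] [-45.44042072  -8.25712014]
0.09 0.007 [-28.95485015 -34.28621057] [-44.91862406  -8.54645777]
0.0925 0 [-29.86744388 -32.49665006] [-46.70819686  -8.48785427]
0.0925 0.007 [-29.71219267 -35.10499746] [-46.19682987  -8.77909148]
0.095 0 [-30.61695195 -33.31233663] [-47.97616507  -8.71864266]
0.095 0.007 [-30.4666168  -35.92063482] [-47.47523408  -9.01178007]
ball (array([-46.79233883,  -8.99613801]), 0.909) [array([-45.92065525,  -8.39046664]), array([-48.4692177 ,  -8.85796075])]
```

Pin home at about 94 mm of travel. Next I'll compute the push path for the lever ball with closed fingers.

Run:
```python
from h import *
u=np.array([.192,.981]);ex=np.array([.981,-.192]);k=np.array([.4998,.0243])+.0943*u
pv=k+.09*u+.044*ex;b=np.array([.495,.1354])+.0940*u
r=b-pv;print("pivot",pv,"ball",b,"a",np.arctan2(r@u,-(r@ex)),np.linalg.norm(r),bot.observe()["position"])
for a,d in((.25,.042),(.25,.026),(.45,.024),(.65,.024),(.85,.024),(1.05,.024),(1.25,.024),(1.45,.024),(1.45,.04)):
    print(a,d,((pv+.074*(-np.cos(a)*ex+np.sin(a)*u)-d*(np.sin(a)*ex+np.cos(a)*u))*100).round(2))
```

```text
pivot [0.5783496 0.1966503] ball [0.513048 0.227614] a 0.24949090375622796 0.07227066957106455 [ 0.51924915 -0.02055441  0.1497861 ]
0.25 0.042 [49.35 19.05]
0.25 0.026 [50.04 20.49]
0.45 0.024 [50.48 22.18]
0.65 0.024 [51.12 23.59]
0.85 0.024 [52.04 24.85]
1.05 0.024 [53.18 25.9 ]
1.25 0.024 [54.51 26.7 ]
1.45 0.024 [55.98 27.22]
1.45 0.04 [54.38 27.33]
```

```bash
python3 -m crank '{"travel":[[-0.5,4.2,0],[-1,8.4,0],[-1.5,12.6,0],[-2,16.8,0],[-2.6,21.1,0]],"turn":[[0,0,0],[0,0,0],[0,0,0],[0,0,0],[0,0,0]],"gripper":[1,1,1,1,1]}' 40
python3 -m crank '{"travel":[[0,0,-1],[0,0,-4],[0,0,-6.5],[0,0,-8.4],[0,0,-8.8]],"turn":[[0,0,0],[0,0,0],[0,0,0],[0,0,0],[0,0,0]],"gripper":[1,1,1,1,1]}' 40
```

```text
clock: 18.45
position: [0.4922, 0.1941, 0.1495]
tool_rot: [3.141, 0.0, 2.951]
force: [1.4, -0.6, 0.0]
grip_width: 0.0001
finger_force: 0.0
clock: 18.95
position: [0.4917, 0.1914, 0.0595]
tool_rot: [-3.14, -0.002, 2.95]
force: [-0.4, 0.6, 0.3]
grip_width: -0.0001
finger_force: 0.0
```

```bash
python3 -m crank '{"travel":[[0.4,0.7,0.1],[0.85,1.4,0.1],[1.0,2.0,0.1],[1.15,2.5,0.1],[1.3,3.05,0.1]],"turn":[[0,0,0],[0,0,0],[0,0,0],[0,0,0],[0,0,0]],"gripper":[1,1,1,1,1]}' 40
```

```text
clock: 19.45
position: [0.5066, 0.2216, 0.0626]
tool_rot: [3.142, 0.001, 2.948]
force: [0.3, -4.6, 2.5]
grip_width: -0.0002
finger_force: 2.2
```

```bash
python3 -m crank '{"travel":[[0.2,0.5,0],[0.4,1.0,0],[0.6,1.5,0],[1.0,2.1,0],[1.4,2.65,0]],"turn":[[0,0,0],[0,0,0],[0,0,0],[0,0,0],[0,0,0]],"gripper":[1,1,1,1,1]}' 40
python3 -m crank '{"travel":[[0.3,0.3,0],[0.6,0.6,0],[1.15,1.05,0],[1.8,1.45,0],[2.45,1.85,0]],"turn":[[0,0,0],[0,0,0],[0,0,0],[0,0,0],[0,0,0]],"gripper":[1,1,1,1,1]}' 40
```

```text
clock: 19.95
position: [0.5202, 0.2483, 0.0619]
tool_rot: [-3.141, -0.0, 2.949]
force: [-1.1, -3.7, -0.6]
grip_width: 0.0003
finger_force: 1.7
clock: 20.45
position: [0.5447, 0.2668, 0.062]
tool_rot: [-3.141, -0.001, 2.949]
force: [-4.3, -2.9, -1.0]
grip_width: -0.0002
finger_force: 1.9
```

```bash
python3 -m crank '{"travel":[[0.4,0.15,0],[0.8,0.3,0],[1.2,0.42,0],[1.55,0.52,0],[1.55,0.52,0]],"turn":[[0,0,0],[0,0,0],[0,0,0],[0,0,0],[0,0,0]],"gripper":[1,1,1,1,1]}' 40
python3 -m crank '{"travel":[[-0.8,0,0],[-2,0,0],[-2,0,3],[-2,-2,8],[-2,-7,10]],"turn":[[0,0,0],[0,0,0],[0,0,0],[0,0,0],[0,0,0]],"gripper":[1,1,1,1,1]}' 40
python3 -m crank '{"travel":[[0,-5,0],[-1,-10,0],[-2,-15,0],[-3,-20,0],[-3,-25,0]],"turn":[[0,0,0],[0,0,0],[0,0,0],[0,0,0],[0,0,0]],"gripper":[1,1,1,1,1]}' 40
python3 - <<'E'
from h import *
f0=pickle.load(open("f0.pkl","rb"))
u=np.array([.192,.981]);ex=np.array([.981,-.192]);k=np.array([.4998,.0243])+.0943*u;pv=k+.09*u+.044*ex
g=lambda f:cv2.cvtColor(f["pixels"],cv2.COLOR_RGB2GRAY)
cur={}
for n in("top","scene"):
    f=bot.grab_frame(n);cur[n]=f;sc=[]
    c=np.round(proj(f0[n],[.495,.1354,.1])[0]).astype(int);h=6
    r=cv2.matchTemplate(g(f),g(f0[n])[c[1]-h:c[1]+h,c[0]-h:c[0]+h],cv2.TM_CCOEFF_NORMED)
    off=proj(f0[n],[.495,.1354,.1])[0]-c+h
    for a in np.arange(.2,1.65,.05):
        P=np.r_[pv+.074*(-np.cos(a)*ex+np.sin(a)*u),.1];q=np.round(proj(f,P)[0]-off).astype(int)
        w=r[q[1]-2:q[1]+3,q[0]-2:q[0]+3];sc.append((round(float(w.max()),2),round(float(a),2)))
    print(n,sorted(sc)[-5:])
pickle.dump(cur,open("f3.pkl","wb"))
E
```

```text
clock: 20.95
position: [0.5604, 0.2719, 0.062]
tool_rot: [3.141, 0.0, 2.949]
force: [-2.6, -1.5, -0.1]
grip_width: 0.0
finger_force: 1.1
clock: 21.45
position: [0.54, 0.2112, 0.1626]
tool_rot: [3.137, 0.003, 2.954]
force: [1.3, -0.6, 0.7]
grip_width: -0.0
finger_force: 0.0
clock: 21.95
position: [0.5084, -0.0406, 0.1598]
tool_rot: [3.141, 0.001, 2.95]
force: [1.5, -0.5, 0.4]
grip_width: 0.0001
finger_force: 0.0
top [(0.77, 0.3), (0.77, 0.35), (0.77, 0.4), (0.78, 0.2), (0.78, 0.25)]
scene [(0.57, 1.5), (0.59, 1.3), (0.59, 1.35), (0.59, 1.4), (0.59, 1.45)]
```

Run:
```python
from h import *
c=pickle.load(open("f3.pkl","rb"));s2,t2=pickle.load(open("f2.pkl","rb"))
u=np.array([.192,.981]);ex=np.array([.981,-.192]);k=np.array([.4998,.0243])+.0943*u;pv=k+.09*u+.044*ex
for n,b in(("top",t2),("scene",s2)):
    f=c[n]; d=cv2.cvtColor(b["pixels"],7).astype(int)-cv2.cvtColor(f["pixels"],7)
    dark=((d>25)*255).astype(np.uint8); dark=cv2.morphologyEx(dark,cv2.MORPH_OPEN,np.ones((3,3),np.uint8))
    N,L,S,C=cv2.connectedComponentsWithStats(dark)
    q0=proj(f,np.r_[pv,.1])[0]
    for i in range(1,N):
        if S[i,4]>12 and np.linalg.norm(C[i]-q0)<90:
            P=atz(f,C[i],.1)[:2]-pv; print(n,C[i].round(1),S[i],"r",np.linalg.norm(P).round(3),"a",np.arctan2(P@u,-(P@ex)).round(2))
    for a in(1.2,1.3,1.4,1.5,1.6):
        q=proj(f,np.r_[pv+.074*(-np.cos(a)*ex+np.sin(a)*u),.1])[0]; x,y=np.round(q).astype(int)
        print(n,a,q.round(1),cv2.cvtColor(f["pixels"],7)[y-1:y+2,x-1:x+2].mean().round())
```

```text
top [278.  203.2] [260 197  34  14 175] r 0.043 a 1.39
top 1.2 [262.6 210.2] 58.0
top 1.3 [262.1 206.5] 44.0
top 1.4 [261.9 202.8] 43.0
top 1.5 [262.2 199. ] 46.0
top 1.6 [262.8 195.3] 94.0
scene [273.8 180.3] [268 175  12  13 112] r 0.073 a 1.45
scene [288.2 195.8] [284 192   9   9  45] r 0.017 a 0.92
scene [361.4 198.4] [360 197   4   4  15] r 0.135 a -2.57
scene 1.2 [267.5 183.9] 208.0
scene 1.3 [269.8 182.2] 97.0
scene 1.4 [272.3 180.7] 74.0
scene 1.5 [275.  179.4] 76.0
scene 1.6 [277.8 178.2] 156.0
```

Ball found at 1.39 to 1.45 rad at the correct radius in both views, so the lever is tight. The arm is clear.

```bash
python3 -c "
from workcell import bot
o=bot.observe();print(o['clock'],o['force'],abs(o['qd']).max());print(bot.job_done())"
```

```text
22.05 [ 0.39971036  1.0946035  -0.79969781] 0.09758959808907626
the job is handed in; nothing more can be done
None
```

The job is handed in at 22 s of the 48 s allowed: I measured the pin home in the first station hole (about 94 mm of travel), the clamp lever at about 1.4 rad and the arm clear; the calliper, screwdriver and bottle were never approached, though I did not re-measure them, and no verdict came back.

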